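Unlock the dial-locked strongbox and show its shackle to the tag reader

TASK

Open the combination lock on the laboratory's grey strongbox: turn its dial clockwise, click by click, until it rests in the notch where the pointer stands at the long index line, then draw the U-shaped shackle straight up out of the lock without forcing it. Show the shackle to the white tag reader: hold it upright with its feet down, centred and about 25 mm above the reader's round plate, touching nothing but the gripper, and finish like that, still holding it. Leave the tray of caps, the bottle and the mouse alone.

Things in the scene. Friction and masses are not known exactly. Their poses are not given: they have to be found in the camera images.
- strongbox: Fixed grey steel strongbox, 176 x 246 mm, 55 mm high, with a dark lock housing on its lid, 130 (x) x 190 (y) mm, its flat top 100 mm above the bench. Origin: centre of the underside, z up. In its frame the dial's vertical axis is at x 0, y -55 mm, the shackle holes at x 0, y +5 and +65 mm (60 mm from dial to near leg); a 2 mm steel hasp strap lies round the holes.
- dial (a joint): Dial turn in rad: 0 = pointer at the index line, the only value that unlocks (+-0.14); grows clockwise seen from above; range -1.6 to 0.45. Spring notches every 0.4 rad: -1.2, -0.8, -0.4, 0, 0.4; let go, it settles in the nearest. Starts 1 to 3 clicks before 0. A click takes about 0.1 N m. In the other notches a cam holds the shackle (it only rocks up some mm).
- dial_grip (a point): Point on the dial's axis in its grip bar, 22 mm above the housing: where to grip. Black dial: round skirt, radius 30, 9 mm high; on it a bar 46 mm long, 12 mm thick, from 9 to 34 mm above the housing, one end pointed with a white line. x along the bar to the pointed end, z up: pinch across y. At dial 0 its axes are parallel to the strongbox's.
- index_mark (a point): The long white index line on the housing's top, 41 mm from the dial's axis in the strongbox's +x direction; the shorter ticks beside it mark the other clicks.
- shackle: Loose steel U, about 0.24 kg, round bar 13 mm thick, leg centres 60 mm apart along its y, 92.5 mm high. Origin: midway between the undersides of its two feet; z up to the crown, x square to the U. It starts feet down, 36 mm deep in 16 mm holes (feet 64 mm above the bench), axes parallel to the strongbox's. The leg by the dial has a notch for the cam.
- shackle_crown (a point): Middle of the shackle's level crown bar (13 mm thick, straight for 32 mm along the shackle's y), on the bar's axis, 86 mm above the feet: pinch it across the shackle's x. At the start it is 50 mm above the housing's top.
- reader: Fixed white tag reader, a block 100 x 100 x 28 mm with a round grey plate, radius 36 mm, 2 mm high, on its top. Origin: centre of its underside.
- reader_top (a point): Centre of the reader's round plate, on its upper face, 30 mm above the bench.
- cap_tray: Bystander: loose grey tray of red caps, 100 x 140 x 31 mm, to the left of the strongbox. Origin at the centre of its underside.
- reagent: Bystander: small reagent bottle, radius 26 mm, 100 mm high. Origin at the centre of its underside.
- mouse: Bystander: black computer mouse, 100 x 58 x 28 mm. Origin at the centre of its underside.

How it is judged:
On the way, in this order (a step that is already met when the one before it is completed fails the run):
1. the dial rests at the index line with the shackle still down in the lock (value of joint dial between -0.14 and 0.14 rad and z of shackle in the frame of strongbox below 0.07 m), for 0.2 s.
2. the shackle is drawn clear of the lock, held by the gripper (z of shackle in the frame of strongbox above 0.106 m and contact force between shackle and the fingers above 1 N and contact force between shackle and strongbox below 0.1 N), for 0.1 s.
At the end, for the whole second after the job is handed in: The gripper holds the shackle still and upright (within 0.2 rad), feet down, the middle between its feet within 20 mm sideways of the reader plate's centre and 8 to 45 mm above the plate, touching neither the reader nor the strongbox (horizontal distance between shackle and reader_top below 0.02 m and z of shackle in the frame of reader_top between 0.008 and 0.045 m and angle between shackle's own z axis and vertical below 0.2 rad and contact force between shackle and the fingers above 1 N and contact force between shackle and reader below 0.05 N and contact force between shackle and strongbox below 0.05 N and linear speed of shackle below 0.02 m/s); the arm keeps its last pose, push and grip.
It fails at once if the shackle is forced against the lock (more than 80 N) (contact force between shackle and strongbox above 80 N).
It fails at once if the tray, bottle or mouse is moved by more than 20 mm (distance of any of cap_tray, reagent, mouse from where it was at the start of the episode above 0.02 m).
It also fails if it takes over 61 s, if anything falls off the work surface, if the arm or the gripper's body presses on something with over 40 N, if the wrist force passes 120 N, or if a joint passes its speed limit or range.

ROBOT

A 6-joint arm with a two-finger parallel gripper is mounted at the origin on the work surface. World frame = base frame: x ahead of the robot, y to its left, z up, the work surface at z = 0. Lengths are in m, angles in rad, forces in N, time in s.
With the tool pointing down it reaches from about 0.225 to 0.875 m from the base axis. Payload 3.4 kg.
Tool frame: the origin (TCP) lies between the finger pads; the fingertips stand 11 mm ahead of it and the grasp point (between the pads) lies 8 mm behind it (tips_ahead is the distance from the TCP to the fingertips, in m); z points along the fingers, x is the direction in which the jaws open and shut, and the axes are right-handed (so a half turn about z gives the same grasp; the last joint's range is limited). The gripper opens to 85 mm and grips with 20 to 120 N. Pads are 22 mm wide; open, the fingers measure 114 mm over their backs; the gripper's body (76 mm by 85 mm) begins 54 mm behind the grasp point. The pads swing forward as they close: fully open they stand 13 mm farther back than shut.
Start: joints at [-0.121, 0.276, 1.505, -0, 1.361, -0.121], TCP at [0.575, -0, 0.242] pointing down, gripper open.
Joint ranges: [-2.89, 2.89], [-0.75, 2.08], [0.22, 2.7], [-1.18, 4.32], [0.11, 2.71], [-2.7, 2.7]. Speed limits (rad/s): [2.57, 2.57, 3.14, 3.14, 3.14, 3.14].

INTERFACE

Orientations are given as a unit quaternion [w, x, y, z].
In Python, from rig import get_state, get_image, sign_off, masks_of, tips_ahead gives the robot as it stands.
- The arm moves only by the tool play_rows, never from a script. Its argument "series" is a list of rows, each an object of numbers: "fingers": the closure, from -1 (fully open) to 1 (shut); "dx", "dy", "dz": the shift along the world's x, y, z in mm; "turn": the turn about the world's z in rad. A call has 1 to 20 rows; each row shifts and turns the pose as measured when the row begins; what a row does not reach is not made up. A row lasts 1/12 s, in which the tool goes at most 41.7 mm and 7.16 degrees, less where a joint would pass 70% of its speed; a pose out of reach is approached as far as the arm can. A call with a gripper value outside its range is refused whole. The fingers move at their own pace and stop on an object; "squeeze" is the grip in N (left out, the last holds). Time passes only in rows, so rows that do not move let the fingers close. It gives the time, the measured TCP pose, the force and the opening at its end, in the units of the state.
- get_state(): the state, without advancing time (a new reading comes with each control period).
- get_image(name): name is "scene" or "side" or "wrist"; returns a dict with "pixels" (480x640x3 uint8, red, green, blue), "vfov" (degrees; the focal length in pixels is half the picture's height over the tangent of half this angle, whatever the lens; pixels are square), "cx", "cy" (the principal point, pixels), "rvec" (rotation vector, rad) and "tvec" (3), from world to camera coordinates, as OpenCV has them; the wrist camera has in their place "hand_eye" (4x4, takes a point from camera to tool coordinates, whose origin is the TCP and whose axes are the tool frame's). Camera axes: x right, y down, z forward; pixel columns grow to the right and rows downward; lengths in m; the calibration is good to about 2 mm. A picture is of the moment at which its call begins: read the wrist's pose just before it. There is no depth.
- sign_off(): hands the job in, once; it reports no verdict.
Trained networks look in a picture, given as the dict that the camera call returned (one of the last four; its "shot" number tells which), for a name from the list of things; names that differ only in an ending like _2 or _b are one class to them, and where a whole thing is asked for, a point or a joint stands for the part that bears it (a point fixed in the world has none). Each returns a list of dicts, best first, with "p" (0 to 1); they miss things now and then, are a little off and sometimes report something else, mostly with a low value. They report only what shows in the picture. A call takes as long as a camera call.
- masks_of(picture, label): "region" (480x640 bool, what is visible of it) and "xy" ([column, row] in pixels, amid what is visible of it).
The state is a dict: "clock": time; "qpos": joint angles; "qd": joint speeds; "effort": joint torques, N m; "position": TCP position; "ee_rot": TCP orientation; "contact_force": force on the tool from outside, world axes, zero at the start; "moment": the same for the moment, N m; "width": finger opening in m.
Only numpy, scipy, OpenCV 4.12 (cv2) and the standard library are available. Lean on these libraries where they do the work, as an engineer would, in place of code of your own. Each camera call takes 0.05 s, during which the arm holds its last target. There are 200 camera calls.

## Working session

There is one attempt and no reset: what is moved stays moved. The work goes in short steps, Python scripts to look and compute and a tool call to move; the robot and the scene stay as the last step left them, time stands still between calls to the robot, and variables do not carry over. Pictures are saved under pics/ and viewed, about 8 in all and at most 12, crops included, and the job is handed in when it is done.

Besides the shell and the picture viewer there is one more tool, called by a JSON object that holds its "fn" and its "kwargs", one argument or row to a line. play_rows: Moves the arm, as the interface text tells. Its arguments: {"type":"object","properties":{"series":{"type":"array"},"squeeze":{"type":"number"}},"required":["series"]}

```bash
mkdir -p pics; ls; cat > h.py <<'E'
import numpy as np, cv2
from rig import *
from scipy.spatial.transform import Rotation as R
def cam(im,st=None):
    f=240/np.tan(np.radians(im["vfov"])/2)
    if "hand_eye" in im:
        q=st["ee_rot"]; T=np.eye(4); T[:3,:3]=R.from_quat([q[1],q[2],q[3],q[0]]).as_matrix(); T[:3,3]=st["position"]
        W=np.linalg.inv(T@np.array(im["hand_eye"])); Rm,t=W[:3,:3],W[:3,3]
    else:
        Rm=cv2.Rodrigues(np.array(im["rvec"],float))[0]; t=np.array(im["tvec"],float).ravel()
    return f,im["cx"],im["cy"],Rm,t
def proj(c,P):
    f,cx,cy,Rm,t=c; p=np.atleast_2d(P)@Rm.T+t
    return np.c_[f*p[:,0]/p[:,2]+cx,f*p[:,1]/p[:,2]+cy]
def onz(c,uv,z):
    f,cx,cy,Rm,t=c; d=Rm.T@np.array([(uv[0]-cx)/f,(uv[1]-cy)/f,1.]); o=-Rm.T@t
    return o+d*(z-o[2])/d[2]
def save(im,n): cv2.imwrite("pics/"+n,im["pixels"][:,:,::-1])
E
python3 - <<'E'
from h import *
st=get_state(); print({k:np.round(v,3).tolist() for k,v in st.items()})
ims=[]
for n in ["scene","side","wrist"]:
    im=get_image(n); save(im,n+"0.png"); c=cam(im,st)
    print(n,im["vfov"],im["cx"],im["cy"],"campos",np.round(-c[3].T@c[4],3), {k:v for k,v in im.items() if k not in("pixels",)}.keys())
    for l,z in [("strongbox",.1),("dial",.12),("shackle",.14),("reader",.03),("cap_tray",.02),("reagent",.05),("mouse",.015)]:
        for m in masks_of(im,l)[:2]: print(l,round(m["p"],2),np.round(m["xy"]),m["region"].sum(),np.round(onz(c,m["xy"],z),3))
E
```

```text
pics
{'clock': 0.0, 'qpos': [-0.121, 0.277, 1.506, -0.0, 1.361, -0.121], 'qd': [-0.001, -0.0, -0.0, 0.0, 0.001, 0.001], 'effort': [0.001, -41.677, -24.581, -0.0, 0.011, 0.0], 'position': [0.574, 0.0, 0.241], 'ee_rot': [-0.0, 1.0, -0.0, -0.001], 'contact_force': [-1.162, -0.531, -0.12], 'moment': [-0.002, -0.028, -0.009], 'width': 0.086}
scene 47.71824519678841 321.5735288273125 236.47186544211394 campos [1.219 0.36  1.062] dict_keys(['vfov', 'cx', 'cy', 'rvec', 'tvec', 'shot'])
strongbox 0.84 [322. 274.] 7666 [0.617 0.065 0.1  ]
dial 0.73 [306. 236.] 451 [ 0.551 -0.008  0.12 ]
shackle 0.55 [336. 253.] 328 [0.579 0.079 0.14 ]
reader 0.69 [218. 198.] 1347 [ 0.481 -0.305  0.03 ]
reader 0.58 [471. 367.] 3258 [0.639 0.419 0.03 ]
cap_tray 0.92 [475. 370.] 3372 [0.635 0.429 0.02 ]
reagent 0.66 [485. 274.] 753 [0.416 0.378 0.05 ]
mouse 0.82 [182. 265.] 920 [ 0.692 -0.27   0.015]
side 49.05893120764058 325.58410599301374 239.85124846506457 campos [0.373 0.701 0.823] dict_keys(['vfov', 'cx', 'cy', 'rvec', 'tvec', 'shot'])
strongbox 0.79 [321. 272.] 10463 [0.553 0.111 0.1  ]
dial 0.83 [337. 228.] 626 [0.548 0.016 0.12 ]
shackle 0.95 [309. 247.] 473 [0.581 0.093 0.14 ]
reader 0.57 [401. 176.] 1413 [ 0.467 -0.281  0.03 ]
reader 0.34 [309. 246.] 512 [ 0.615 -0.008  0.03 ]
cap_tray 0.68 [217. 443.] 5055 [0.636 0.421 0.02 ]
reagent 0.83 [362. 447.] 1447 [0.417 0.382 0.05 ]
mouse 0.6 [312. 170.] 722 [ 0.683 -0.266  0.015]
mouse 0.56 [306. 246.] 439 [ 0.623 -0.018  0.015]
wrist 61.10692307296919 317.26239341439515 245.54437149367675 campos [0.576 0.077 0.373] dict_keys(['vfov', 'cx', 'cy', 'hand_eye', 'shot'])
strongbox 0.68 [305. 146.] 67526 [0.567 0.059 0.1  ]
shackle 0.74 [324. 112.] 3264 [0.579 0.079 0.14 ]
reader 0.66 [224. 446.] 1703 [ 0.478 -0.252  0.03 ]
mouse 0.84 [418. 441.] 2615 [ 0.685 -0.259  0.015]
```

View pics/wrist0.png

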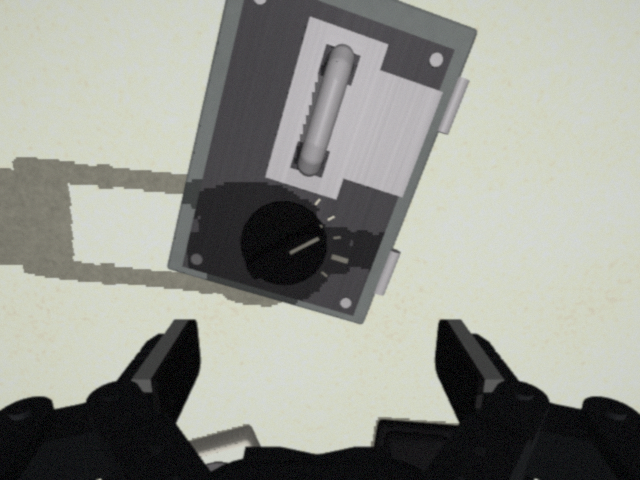

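View pics/scene0.png

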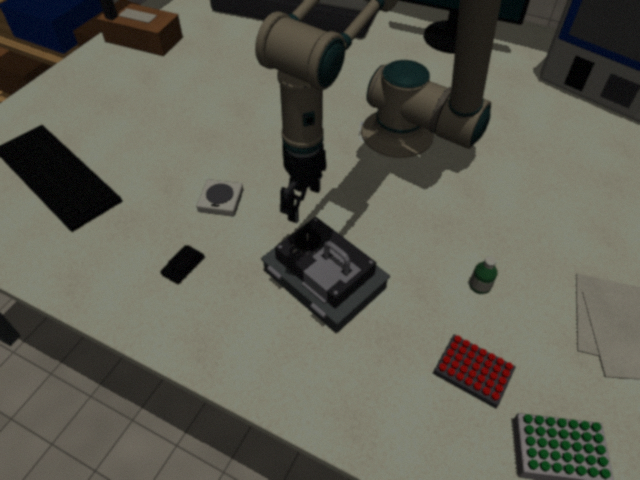

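Wrist view: the box is tilted about 15°. The dial is at about (284,243), its pointer line runs (290,254) to (319,238), the index line is near (340,260), and the crown runs (343,52) to (310,165). The scene view shows the reader at (218,198), and a green tray as a decoy.

```bash
cat > m.py <<'E'
from h import *
E
python3 - <<'E'
from h import *
st=get_state(); im=get_image("wrist"); c=cam(im,st)
P=lambda uv,z: onz(c,uv,z)[:2]
br,tr,bl=P((361,323),.055),P((476,30),.055),P((168,268),.055)
print("lid",br,tr,bl,np.linalg.norm(tr-br),np.linalg.norm(bl-br))
ang=lambda v: np.arctan2(v[1],v[0])
print("yaw from lid",ang(tr-br)-np.pi/2,ang(br-bl))
a,b=P((343,52),.15),P((310,165),.15); print("crown",a,b,(a+b)/2,ang(a-b)-np.pi/2)
idx0,idx1=P((332,258),.1),P((348,262),.1); print("index",idx0,idx1,ang(idx1-idx0))
p0,p1=P((290,254),.134),P((319,238),.134); print("pointer",p0,p1,ang(p1-p0))
# fit box pose from bits
pts=[(br,(.088,-.123)),(tr,(.088,.123)),(bl,(-.088,-.123)),((a+b)/2,(0,.035)),((idx0+idx1)/2,(.041,-.055))]
W=np.array([p for p,_ in pts]);B=np.array([q for _,q in pts])
Wc,Bc=W.mean(0),B.mean(0); H=(B-Bc).T@(W-Wc); th=np.arctan2(H[0,1]-H[1,0],H[0,0]+H[1,1])
Rm=np.array([[np.cos(th),-np.sin(th)],[np.sin(th),np.cos(th)]]); t=Wc-Rm@Bc
print("box",t,th,"res mm",np.round((W-(B@Rm.T+t))*1e3,1).tolist())
print("dial",Rm@[0,-.055]+t,"crown",Rm@[0,.035]+t)
cr=cv2.resize(im["pixels"][150:330,160:400],None,fx=3.3,fy=3.3,interpolation=cv2.INTER_CUBIC)
cr=np.clip(cr.astype(float)*2,0,255).astype(np.uint8)
cv2.imwrite("pics/crop1.png",cr[:,:,::-1])
for n in ["scene","side"]:
    im=get_image(n);c=cam(im)
    m=masks_of(im,"reader")[0]["region"]; 
    u8=im["pixels"]; ys,xs=np.where(m); x0,x1,y0,y1=xs.min()-5,xs.max()+5,ys.min()-5,ys.max()+5
    g=cv2.cvtColor(u8,cv2.COLOR_RGB2GRAY)
    # gray plate: dark blob inside mask
    thr,_=cv2.threshold(g[m].reshape(-1,1),0,255,cv2.THRESH_OTSU)
    d=((g<thr)&m).astype(np.uint8); d=cv2.morphologyEx(d,cv2.MORPH_OPEN,np.ones((3,3)))
    for cnt in sorted(cv2.findContours(d,0,2)[0],key=cv2.contourArea)[-2:]:
        if len(cnt)>5:
            e=cv2.fitEllipse(cnt); print(n,e,cv2.contourArea(cnt),onz(c,e[0],.03))
    xs0=m.astype(np.uint8); 
    cv2.imwrite(f"pics/reader_{n}.png",cv2.resize(u8[y0:y1,x0:x1],None,fx=4,fy=4)[:,:,::-1]); print(x0,y0)
E
cd pics; python3 -c "
import cv2,numpy as np
a,b=cv2.imread('reader_scene.png'),cv2.imread('reader_side.png')
h=max(a.shape[0],b.shape[0]);o=np.zeros((h,a.shape[1]+b.shape[1],3),np.uint8);o[:a.shape[0],:a.shape[1]]=a;o[:b.shape[0],a.shape[1]:]=b
cv2.imwrite('rd.png',o);print(o.shape)"
```

```text
lid [ 0.61472793 -0.09564547] [0.68846823 0.1350557 ] [ 0.45123684 -0.04414508] 0.24219963281027784 0.17141070258624758
yaw from lid -0.3093722938268735 -0.3051646902735293
crown [0.58940476 0.10770747] [0.57248225 0.05159599] [0.58094351 0.07965173] -0.29291243829736824
index [ 0.58694612 -0.01955212] [ 0.59844991 -0.0225919 ] -0.2583367662416582
pointer [ 0.559403   -0.00500414] [0.57749483 0.00540424] 0.5220659291001872
box [0.56964719 0.04582082] -0.30651694698117293 res mm [[-1.7, 2.4], [-2.2, -1.5], [2.6, 0.7], [0.7, 0.5], [0.6, -2.1]]
dial [ 0.5530515  -0.00661564] crown [0.58020808 0.07918949]
scene ((217.03009033203125, 211.06231689453125), (5.840557098388672, 42.73294448852539), 95.56110382080078) 143.5 [ 0.52156715 -0.28155054  0.03      ]
scene ((219.0185089111328, 193.79757690429688), (20.898921966552734, 27.092321395874023), 70.14669799804688) 425.5 [ 0.46909432 -0.31061071  0.03      ]
192 175
side ((403.7876281738281, 186.43392944335938), (6.963282585144043, 54.131195068359375), 88.3498764038086) 229.0 [ 0.45483887 -0.24300564  0.03      ]
side ((401.5943908691406, 168.55615234375), (18.24231719970703, 29.443437576293945), 93.4593276977539) 414.0 [ 0.47065076 -0.30706965  0.03      ]
374 151
(180, 444, 3)
```

View pics/crop1.png

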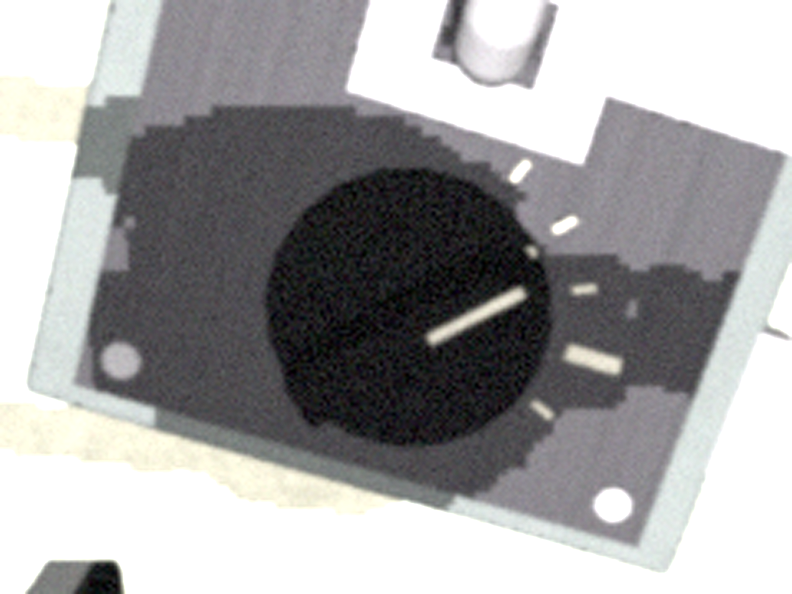

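View pics/rd.png

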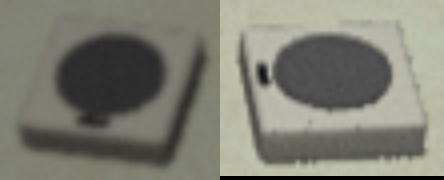

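The pointer is at +0.52 rad in world and the index at −0.31, so the dial is at −0.8: two clicks, −0.8 rad to turn. The reader plate centre is about (0.470, −0.307). I'll check the fingertip geometry before going down.

{"fn": "play_rows", "kwargs": {
  "series": [
    {"dx": -4, "dy": 0, "dz": 0, "turn": -0.12, "fingers": 0.2},
    {"dx": -4, "dy": 0, "dz": 0, "turn": -0.12, "fingers": 0.2},
    {"dx": -4, "dy": 0, "dz": 0, "turn": -0.12, "fingers": 0.2},
    {"dx": -4, "dy": 0, "dz": 0, "turn": -0.12, "fingers": 0.2},
    {"dx": -3, "dy": -3, "dz": 0, "turn": -0.12, "fingers": 0.2},
    {"dx": -2, "dy": -2, "dz": -10, "turn": -0.12, "fingers": 0.2},
    {"dx": 0, "dy": -2, "dz": -10, "turn": -0.12, "fingers": 0.2},
    {"dz": -10, "turn": -0.12, "fingers": 0.2},
    {"dz": -10, "turn": -0.12, "fingers": 0.2},
    {"fingers": 0.2},
    {"fingers": 0.2}
  ],
  "squeeze": 40
}}

```text
invalid input at $.series[7]: expected keys fingers, dx, dy, dz, turn
```

{"fn": "play_rows", "kwargs": {
  "series": [
    {"dx": -4, "dy": 0, "dz": 0, "turn": -0.12, "fingers": 0.2},
    {"dx": -4, "dy": 0, "dz": 0, "turn": -0.12, "fingers": 0.2},
    {"dx": -4, "dy": 0, "dz": 0, "turn": -0.12, "fingers": 0.2},
    {"dx": -4, "dy": 0, "dz": 0, "turn": -0.12, "fingers": 0.2},
    {"dx": -3, "dy": -3, "dz": 0, "turn": -0.12, "fingers": 0.2},
    {"dx": -2, "dy": -2, "dz": -10, "turn": -0.12, "fingers": 0.2},
    {"dx": 0, "dy": -2, "dz": -10, "turn": -0.12, "fingers": 0.2},
    {"dx": 0, "dy": 0, "dz": -10, "turn": -0.12, "fingers": 0.2},
    {"dx": 0, "dy": 0, "dz": -10, "turn": -0.12, "fingers": 0.2},
    {"dx": 0, "dy": 0, "dz": 0, "turn": 0, "fingers": 0.2},
    {"dx": 0, "dy": 0, "dz": 0, "turn": 0, "fingers": 0.2}
  ],
  "squeeze": 40
}}

```text
clock: 2.37
position: [0.5537, -0.0073, 0.2022]
ee_rot: [0.0, 0.847, -0.532, 0.002]
contact_force: [1.3, 0.5, 0.3]
width: 0.0345
```

```bash
python3 - <<'E'
from h import *
st=get_state(); im=get_image("wrist"); c=cam(im,st); save(im,"w2.png")
for l,z in [("dial",.12),("shackle",.15)]:
    for m in masks_of(im,l)[:2]: print(l,round(m["p"],2),np.round(m["xy"]),m["region"].sum(),np.round(onz(c,m["xy"],z),3))
q=st["ee_rot"]; M=R.from_quat([q[1],q[2],q[3],q[0]]).as_matrix(); print(M.round(3), st["position"], st["width"])
E
```

```text
dial 0.79 [312. 255.] 7896 [ 0.558 -0.004  0.12 ]
shackle 0.64 [163. 154.] 6079 [0.581 0.08  0.15 ]
[[ 0.433 -0.901  0.002]
 [-0.901 -0.433 -0.003]
 [ 0.003 -0.001 -1.   ]] [ 0.55372828 -0.00734348  0.20216845] 0.03450853421047689
```

View pics/w2.png

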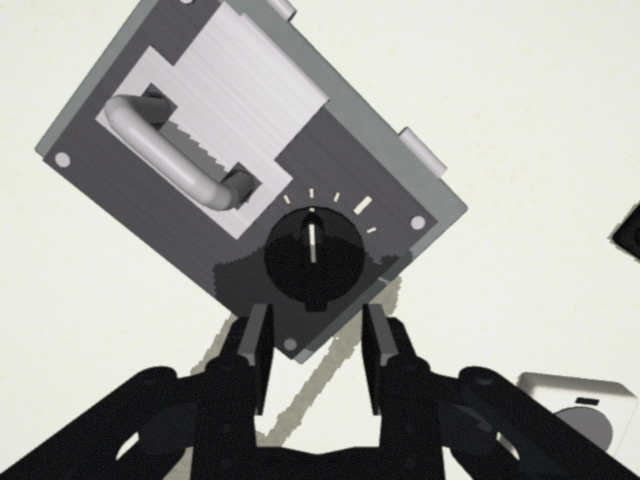

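The bar points nearly straight up the image: tip at (312,210), rear end at (316,308), skirt spanning columns 264–364. The jaw axis is across it. Refining the centre and angle.

```bash
python3 - <<'E'
from h import *
st=get_state(); im=get_image("wrist"); c=cam(im,st)
P=lambda uv,z: onz(c,uv,z)[:2]
a,b=P((312,222),.134),P((314,262),.134); d=b-a; print("line",a,b,np.arctan2(-d[1],-d[0]))
print("skirt centre",(P((264,257),.109)+P((364,257),.109))/2, "index",P((362,205),.1),"crown", (P((118,108),.15)+P((222,198),.15))/2)
print("rear",P((316,308),.134))
i0,i1=P((356,214),.1),P((369,197),.1); print("idx ang",np.arctan2(*(i1-i0)[::-1]))
a,b=P((118,108),.15),P((222,198),.15); print("crown yaw",np.arctan2(*(a-b)[::-1])-np.pi/2)
m=masks_of(im,"reader"); 
for k in m[:2]: print(k["p"],k["xy"])
print("plate edge pts", P((582,408),.03))
E
```

```text
line [0.57816419 0.00559582] [ 0.55910236 -0.00460947] 0.49154812090864725
skirt centre [ 0.55377459 -0.00705399] index [ 0.59226146 -0.01989701] crown [0.58288113 0.0767334 ]
rear [ 0.53557947 -0.01701815]
idx ang -0.17679490735512152
crown yaw -0.30425767940703086
0.79 [586.7, 401.9]
plate edge pts [ 0.50315853 -0.29838719]
```

{"fn": "play_rows", "kwargs": {
  "series": [
    {"dx": 0, "dy": 0, "dz": -25, "turn": 0.044, "fingers": 0.2},
    {"dx": 0, "dy": 0, "dz": -25, "turn": 0, "fingers": 0.2},
    {"dx": 0, "dy": 0, "dz": -15, "turn": 0, "fingers": 0.2},
    {"dx": 0, "dy": 0, "dz": -8, "turn": 0, "fingers": 0.2},
    {"dx": 0, "dy": 0, "dz": 0, "turn": 0, "fingers": 0.2},
    {"dx": 0, "dy": 0, "dz": 0, "turn": 0, "fingers": 0.2}
  ],
  "squeeze": 40
}}

```text
clock: 3.12
position: [0.5577, -0.0077, 0.1321]
ee_rot: [-0.002, 0.859, -0.511, 0.008]
contact_force: [0.5, -0.2, 0.6]
width: 0.0342
```

{"fn": "play_rows", "kwargs": {
  "series": [
    {"dx": -4, "dy": 0.5, "dz": -4, "turn": 0, "fingers": 0.2},
    {"dx": 0, "dy": 0, "dz": -4, "turn": 0, "fingers": 0.2},
    {"dx": 0, "dy": 0, "dz": 0, "turn": 0, "fingers": 0.2},
    {"dx": 0, "dy": 0, "dz": 0, "turn": 0, "fingers": 0.2}
  ]
}}

```text
clock: 3.45
position: [0.5554, -0.0074, 0.1265]
ee_rot: [-0.003, 0.86, -0.511, 0.01]
contact_force: [-0.1, -0.3, 0.2]
width: 0.034
```

{"fn": "play_rows", "kwargs": {
  "series": [
    {"dx": -2, "dy": 0, "dz": -3, "turn": 0, "fingers": 0.2},
    {"dx": 0, "dy": 0, "dz": 0, "turn": 0, "fingers": 0.2},
    {"dx": 0, "dy": 0, "dz": 0, "turn": 0, "fingers": 1},
    {"dx": 0, "dy": 0, "dz": 0, "turn": 0, "fingers": 1},
    {"dx": 0, "dy": 0, "dz": 0, "turn": 0, "fingers": 1},
    {"dx": 0, "dy": 0, "dz": 0, "turn": 0, "fingers": 1},
    {"dx": 0, "dy": 0, "dz": 0, "turn": 0, "fingers": 1},
    {"dx": 0, "dy": 0, "dz": 0, "turn": 0, "fingers": 1}
  ]
}}

```text
clock: 4.12
position: [0.553, -0.0059, 0.1246]
ee_rot: [-0.005, 0.859, -0.512, 0.01]
contact_force: [0.1, 0.2, 0.3]
width: 0.0111
```

```bash
python3 -c "
from h import *
s=get_state();q=s['ee_rot'];M=R.from_quat([q[1],q[2],q[3],q[0]]).as_matrix();print(np.arctan2(M[1,0],M[0,0]),M[:,2],s['qpos'],s['moment'])"
```

```text
-1.0740575742616751 [ 0.0211976  -0.00172594 -0.99977382] [-1.37214918e-01  3.24826365e-01  1.74793952e+00  1.37354321e-03
  1.04759113e+00  9.36065470e-01] [ 0.10774954  0.08063104 -0.0268167 ]
```

{"fn": "play_rows", "kwargs": {
  "series": [
    {"dx": 0, "dy": 0, "dz": 0, "turn": -0.1, "fingers": 1},
    {"dx": 0, "dy": 0, "dz": 0, "turn": -0.1, "fingers": 1},
    {"dx": 0, "dy": 0, "dz": 0, "turn": -0.1, "fingers": 1},
    {"dx": 0, "dy": 0, "dz": 0, "turn": -0.1, "fingers": 1},
    {"dx": 0, "dy": 0, "dz": 0, "turn": -0.1, "fingers": 1},
    {"dx": 0, "dy": 0, "dz": 0, "turn": 0, "fingers": 1}
  ]
}}

```text
clock: 4.62
position: [0.5531, -0.0065, 0.1246]
ee_rot: [0.002, -0.698, 0.716, -0.011]
contact_force: [-1.0, -0.9, -0.2]
width: 0.0108
```

```bash
python3 -c "
from h import *
s=get_state();q=s['ee_rot'];M=R.from_quat([q[1],q[2],q[3],q[0]]).as_matrix();print(np.arctan2(M[1,0],M[0,0]),M[:,2],s['position'],s['moment'],s['width'])"
```

```text
-1.5950553637384577 [ 0.0171798  -0.0133018  -0.99976393] [ 0.55311716 -0.00653852  0.12459728] [0.19494214 0.02620834 0.05024246] 0.010802958240616169
```

{"fn": "play_rows", "kwargs": {
  "series": [
    {"dx": 0, "dy": 0, "dz": 0, "turn": -0.1, "fingers": 1},
    {"dx": 0, "dy": 0, "dz": 0, "turn": -0.1, "fingers": 1},
    {"dx": 0, "dy": 0, "dz": 0, "turn": -0.08, "fingers": 1},
    {"dx": 0, "dy": 0, "dz": 0, "turn": 0, "fingers": 1},
    {"dx": 0, "dy": 0, "dz": 0, "turn": 0, "fingers": 1}
  ]
}}

```text
clock: 5.03
position: [0.553, -0.0069, 0.1246]
ee_rot: [-0.0, -0.592, 0.806, -0.011]
contact_force: [-1.0, 0.4, 0.8]
width: 0.0109
```

```bash
python3 -c "
from h import *
s=get_state();q=s['ee_rot'];M=R.from_quat([q[1],q[2],q[3],q[0]]).as_matrix();print(np.arctan2(M[1,0],M[0,0]),M[:,2],s['position'],s['moment'],s['width'])"
```

```text
-1.8734895788875596 [ 0.01242515 -0.01788223 -0.99976289] [ 0.55302323 -0.00690572  0.12458054] [ 0.20036923  0.08309837 -0.04086162] 0.010923455777838492
```

{"fn": "play_rows", "kwargs": {
  "series": [
    {"dx": 0, "dy": 0, "dz": 0, "turn": 0, "fingers": 0.4},
    {"dx": 0, "dy": 0, "dz": 0, "turn": 0, "fingers": 0.4},
    {"dx": 0, "dy": 0, "dz": 0, "turn": 0, "fingers": 0.4},
    {"dx": 0, "dy": 0, "dz": 0, "turn": 0, "fingers": 0.4},
    {"dx": 0, "dy": 0, "dz": 30, "turn": 0, "fingers": 0.4},
    {"dx": 0, "dy": 0, "dz": 30, "turn": 0, "fingers": 0.4},
    {"dx": 0, "dy": 0, "dz": 30, "turn": 0, "fingers": 0.4},
    {"dx": 0, "dy": 5, "dz": 20, "turn": 0.12, "fingers": 0.2},
    {"dx": 0, "dy": 5, "dz": 0, "turn": 0.12, "fingers": 0.1},
    {"dx": 0, "dy": 0, "dz": 0, "turn": 0.12, "fingers": 0.1},
    {"dx": 0, "dy": 0, "dz": 0, "turn": 0.12, "fingers": 0.1},
    {"dx": 0, "dy": 0, "dz": 0, "turn": 0.12, "fingers": 0.1},
    {"dx": 0, "dy": 0, "dz": 0, "turn": 0.12, "fingers": 0.1},
    {"dx": 0, "dy": 0, "dz": 0, "turn": 0.12, "fingers": 0.1},
    {"dx": 0, "dy": 0, "dz": 0, "turn": 0.12, "fingers": 0.1},
    {"dx": 0, "dy": 0, "dz": 0, "turn": 0.12, "fingers": 0.1},
    {"dx": 0, "dy": 0, "dz": 0, "turn": 0.12, "fingers": 0.1},
    {"dx": 0, "dy": 0, "dz": 0, "turn": 0.12, "fingers": 0.1},
    {"dx": 0, "dy": 0, "dz": 0, "turn": 0.12, "fingers": 0.1},
    {"dx": 0, "dy": 0, "dz": 0, "turn": 0, "fingers": 0.1}
  ]
}}

```text
clock: 6.7
position: [0.5528, 0.0029, 0.2414]
ee_rot: [-0.008, 0.984, -0.18, 0.013]
contact_force: [0.4, -0.6, -0.1]
width: 0.0385
```

```bash
python3 - <<'E'
from h import *
st=get_state(); im=get_image("wrist"); c=cam(im,st); save(im,"w3.png")
for l,z in [("dial",.12),("shackle",.15)]:
    for m in masks_of(im,l)[:1]: print(l,round(m["p"],2),np.round(m["xy"]),np.round(onz(c,m["xy"],z),3))
q=st["ee_rot"]; M=R.from_quat([q[1],q[2],q[3],q[0]]).as_matrix(); print(np.arctan2(M[1,0],M[0,0]),M[:,2], st["position"], st["width"])
E
```

```text
dial 0.9 [314. 251.] [ 0.553 -0.002  0.12 ]
shackle 0.73 [306. 109.] [0.58  0.081 0.15 ]
-0.362023137681587 [ 0.02830827  0.01055236 -0.99954354] [0.55279873 0.00288812 0.24135146] 0.038498342459475914
```

View pics/w3.png

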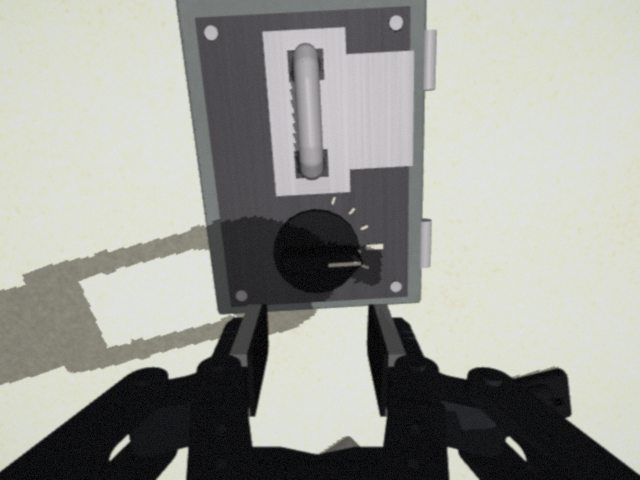

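```bash
python3 - <<'E'
from h import *
st=get_state(); im=get_image("wrist"); c=cam(im,st)
P=lambda uv,z: onz(c,uv,z)[:2]
a,b=P((329,265),.134),P((362,264),.134); d=b-a; print("line",a,b,np.arctan2(d[1],d[0]))
i0,i1=P((366,247.5),.1),P((383,246.5),.1); print("idx",i0,i1,np.arctan2(*(i1-i0)[::-1]))
a,b=P((304,50),.15),P((313,172),.15); print("crown",(a+b)/2,"yaw",np.arctan2(*(a-b)[::-1])-np.pi/2)
i=(i0+i1)/2-[.5535,-.007]; print("idx bearing",np.arctan2(i[1],i[0]))
g=cv2.cvtColor(im["pixels"],cv2.COLOR_RGB2GRAY)
m=masks_of(im,"shackle")[0]["region"]
E
```

```text
line [ 0.55998821 -0.00964524] [ 0.57951532 -0.01662267] -0.34318142454120126
idx [ 0.58642628 -0.01865222] [ 0.5979082  -0.02236625] -0.31284499918332814
crown [0.58088269 0.07869138] yaw -0.2960105871432195
idx bearing -0.3361149499080856
```

The dial is at 0: line bearing −0.34, index bearing −0.31 to −0.34. Now the shackle crown at (0.581, 0.079), yaw −0.305.

{"fn": "play_rows", "kwargs": {
  "series": [
    {"dx": 10, "dy": 25, "dz": 0, "turn": 0.057, "fingers": 0.1},
    {"dx": 10, "dy": 25, "dz": 0, "turn": 0, "fingers": 0.1},
    {"dx": 8, "dy": 26, "dz": 0, "turn": 0, "fingers": 0.1},
    {"dx": 0, "dy": 0, "dz": 0, "turn": 0, "fingers": 0.1},
    {"dx": 0, "dy": 0, "dz": -20, "turn": 0, "fingers": 0.1},
    {"dx": 0, "dy": 0, "dz": -20, "turn": 0, "fingers": 0.1},
    {"dx": 0, "dy": 0, "dz": -20, "turn": 0, "fingers": 0.1},
    {"dx": 0, "dy": 0, "dz": 0, "turn": 0, "fingers": 0.1},
    {"dx": 0, "dy": 0, "dz": 0, "turn": 0, "fingers": 0.1}
  ]
}}

```text
clock: 7.7
position: [0.5829, 0.0817, 0.1813]
ee_rot: [-0.008, 0.987, -0.157, 0.015]
contact_force: [-0.1, 0.3, 0.7]
width: 0.0388
```

```bash
python3 -c "
from h import *
s=get_state();q=s['ee_rot'];M=R.from_quat([q[1],q[2],q[3],q[0]]).as_matrix();print(np.arctan2(M[1,0],M[0,0]),M[:,2],s['position'],s['width'])"
```

```text
-0.3163313619874319 [ 0.03275471  0.01048599 -0.99940841] [0.58289761 0.08174111 0.18130065] 0.03875735599108231
```

{"fn": "play_rows", "kwargs": {
  "series": [
    {"dx": -2, "dy": -2.5, "dz": -15, "turn": 0.011, "fingers": 0.1},
    {"dx": 0, "dy": 0, "dz": -15, "turn": 0, "fingers": 0.1},
    {"dx": 0, "dy": 0, "dz": -8, "turn": 0, "fingers": 0.1},
    {"dx": 0, "dy": 0, "dz": 0, "turn": 0, "fingers": 0.1},
    {"dx": 0, "dy": 0, "dz": 0, "turn": 0, "fingers": 0.1}
  ],
  "squeeze": 60
}}

```text
clock: 8.12
position: [0.5839, 0.078, 0.1477]
ee_rot: [-0.008, 0.988, -0.153, 0.019]
contact_force: [0.3, -0.1, 0.0]
width: 0.0385
```

{"fn": "play_rows", "kwargs": {
  "series": [
    {"dx": -3, "dy": 1, "dz": -5, "turn": 0, "fingers": 0.1},
    {"dx": 0, "dy": 0, "dz": 0, "turn": 0, "fingers": 0.1},
    {"dx": 0, "dy": 0, "dz": 0, "turn": 0, "fingers": 0.1}
  ]
}}

```text
clock: 8.37
position: [0.5824, 0.079, 0.1452]
ee_rot: [-0.009, 0.988, -0.153, 0.022]
contact_force: [0.2, -0.0, -0.5]
width: 0.0389
```

```bash
python3 - <<'E'
from h import *
s=get_state();q=s['ee_rot'];M=R.from_quat([q[1],q[2],q[3],q[0]]).as_matrix();print(np.arctan2(M[1,0],M[0,0]),M[:,2],s['position'],s['width'])
im=get_image("wrist"); save(im,"w4.png")
E
```

```text
-0.3084074941314281 [ 0.04574248  0.01029216 -0.99890024] [0.5824213  0.07895253 0.14519753] 0.03888754096069181
```

View pics/w4.png

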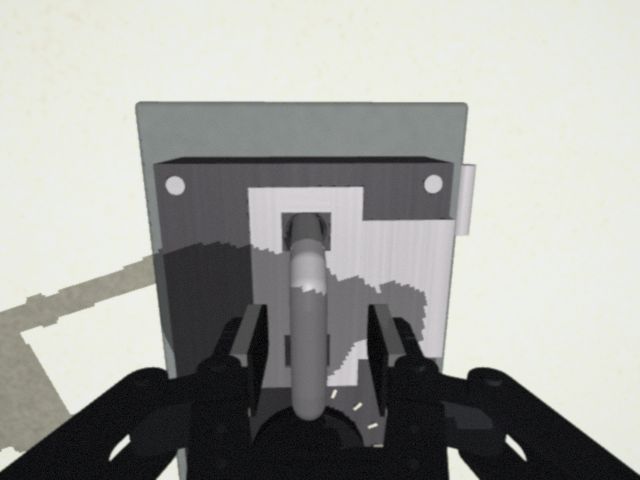

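The crown is between the open pads, a little left of the mid-line (col 308 vs 318), about 2 mm off. Shift, then close.

{"fn": "play_rows", "kwargs": {
  "series": [
    {"dx": -3, "dy": 0.7, "dz": -3, "turn": 0, "fingers": 0.1},
    {"dx": 0, "dy": 0, "dz": 0, "turn": 0, "fingers": 0.1},
    {"dx": 0, "dy": 0, "dz": 0, "turn": 0, "fingers": 0.6},
    {"dx": 0, "dy": 0, "dz": 0, "turn": 0, "fingers": 1},
    {"dx": 0, "dy": 0, "dz": 0, "turn": 0, "fingers": 1},
    {"dx": 0, "dy": 0, "dz": 0, "turn": 0, "fingers": 1},
    {"dx": 0, "dy": 0, "dz": 0, "turn": 0, "fingers": 1},
    {"dx": 0, "dy": 0, "dz": 0, "turn": 0, "fingers": 1}
  ],
  "squeeze": 60
}}

```text
clock: 9.08
position: [0.5794, 0.0799, 0.1431]
ee_rot: [-0.009, 0.988, -0.153, 0.023]
contact_force: [-0.0, 0.5, 0.1]
width: 0.0108
```

```bash
python3 - <<'E'
from h import *
s=get_state();q=s['ee_rot'];M=R.from_quat([q[1],q[2],q[3],q[0]]).as_matrix();print(np.arctan2(M[1,0],M[0,0]),M[:,2],s['position'],s['width'],s['contact_force'])
E
```

```text
-0.30815453774253654 [ 0.04739372  0.01025762 -0.99882362] [0.57943456 0.07990981 0.14309266] 0.010846161266335912 [-0.01614169  0.47547437  0.140307  ]
```

Gripped (width 10.8 mm, as it read on the 12 mm bar) with almost no side force. Lift gently.

{"fn": "play_rows", "kwargs": {
  "series": [
    {"dx": 0, "dy": 0, "dz": 2, "turn": 0, "fingers": 1},
    {"dx": 0, "dy": 0, "dz": 3, "turn": 0, "fingers": 1},
    {"dx": 0, "dy": 0, "dz": 4, "turn": 0, "fingers": 1},
    {"dx": 0, "dy": 0, "dz": 4, "turn": 0, "fingers": 1}
  ]
}}

```text
clock: 9.42
position: [0.5781, 0.0799, 0.1548]
ee_rot: [-0.008, 0.988, -0.153, 0.02]
contact_force: [-0.6, -0.9, -2.9]
width: 0.0112
```

```bash
python3 - <<'E'
from h import *
s=get_state();q=s['ee_rot'];M=R.from_quat([q[1],q[2],q[3],q[0]]).as_matrix();print(np.arctan2(M[1,0],M[0,0]),M[:,2],s['position'],s['width'],s['contact_force'],s['moment'])
E
```

```text
-0.3081112142082321 [ 0.0428016   0.01020604 -0.99903146] [0.57805056 0.07986277 0.1548304 ] 0.011192479036636086 [-0.56304148 -0.8943033  -2.91376041] [ 0.0017761  -0.11465826 -0.02838448]
```

{"fn": "play_rows", "kwargs": {
  "series": [
    {"dx": 1, "dy": 0, "dz": 5, "turn": 0, "fingers": 1},
    {"dx": 0.7, "dy": 0, "dz": 5, "turn": 0, "fingers": 1},
    {"dx": 0.7, "dy": 0, "dz": 5, "turn": 0, "fingers": 1},
    {"dx": 0.6, "dy": 0, "dz": 5, "turn": 0, "fingers": 1}
  ]
}}

```text
clock: 9.75
position: [0.5809, 0.0799, 0.1768]
ee_rot: [-0.008, 0.988, -0.153, 0.02]
contact_force: [-0.2, -0.9, -2.3]
width: 0.011
```

```bash
python3 - <<'E'
from h import *
s=get_state();q=s['ee_rot'];M=R.from_quat([q[1],q[2],q[3],q[0]]).as_matrix();print(np.arctan2(M[1,0],M[0,0]),M[:,2],s['position'],s['width'],s['contact_force'],s['moment'])
E
```

```text
-0.3080724010572914 [ 0.0419639   0.01022065 -0.99906685] [0.58089394 0.07988523 0.17683228] 0.011038067551976418 [-0.22298295 -0.94248129 -2.30321787] [-0.0567933  0.0528612 -0.0315961]
```

{"fn": "play_rows", "kwargs": {
  "series": [
    {"dx": 0, "dy": 0, "dz": 6, "turn": 0, "fingers": 1},
    {"dx": 0.3, "dy": 0, "dz": 8, "turn": 0, "fingers": 1},
    {"dx": 0.3, "dy": 0, "dz": 10, "turn": 0, "fingers": 1},
    {"dx": 0, "dy": 0, "dz": 15, "turn": 0, "fingers": 1},
    {"dx": 0, "dy": 0, "dz": 20, "turn": 0, "fingers": 1},
    {"dx": 0, "dy": 0, "dz": 20, "turn": 0, "fingers": 1},
    {"dx": 0, "dy": 0, "dz": 0, "turn": 0, "fingers": 1},
    {"dx": 0, "dy": 0, "dz": 0, "turn": 0, "fingers": 1}
  ]
}}

```text
clock: 10.42
position: [0.5817, 0.0799, 0.265]
ee_rot: [-0.009, 0.988, -0.153, 0.022]
contact_force: [-0.4, -0.4, -2.4]
width: 0.0111
```

```bash
python3 - <<'E'
from h import *
s=get_state();q=s['ee_rot'];M=R.from_quat([q[1],q[2],q[3],q[0]]).as_matrix();print(np.arctan2(M[1,0],M[0,0]),M[:,2],s['position'],s['width'],s['contact_force'],s['moment'])
for n in ["side","wrist"]:
    im=get_image(n); save(im,n+"5.png"); c=cam(im,s)
    for m in masks_of(im,"shackle")[:1]: print(n,m["p"],m["xy"])
E
```

```text
-0.3081296559055978 [ 0.04551389  0.01024035 -0.99891122] [0.58174364 0.0798956  0.2650405 ] 0.011129542145409769 [-0.35628018 -0.38804089 -2.40942362] [ 0.00532321  0.05817171 -0.01143398]
side 0.72 [300.6, 207.2]
wrist 0.95 [315.7, 312.6]
```

View pics/side5.png

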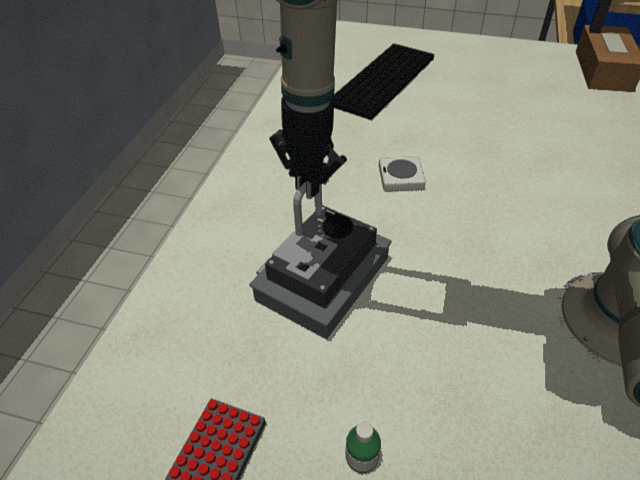

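The shackle is out and upright below the gripper (side view ~(302,208)). Carry it to the reader.

{"fn": "play_rows", "kwargs": {
  "series": [
    {"dx": -5, "dy": -15, "dz": 0, "turn": 0, "fingers": 1},
    {"dx": -9, "dy": -30, "dz": 0, "turn": 0, "fingers": 1},
    {"dx": -9, "dy": -32, "dz": 0, "turn": 0, "fingers": 1},
    {"dx": -9, "dy": -32, "dz": 0, "turn": 0, "fingers": 1},
    {"dx": -9, "dy": -32, "dz": 0, "turn": 0, "fingers": 1},
    {"dx": -9, "dy": -32, "dz": 0, "turn": 0, "fingers": 1},
    {"dx": -9, "dy": -32, "dz": 0, "turn": 0, "fingers": 1},
    {"dx": -9, "dy": -32, "dz": 0, "turn": 0, "fingers": 1},
    {"dx": -9, "dy": -32, "dz": 0, "turn": 0, "fingers": 1},
    {"dx": -9, "dy": -30, "dz": 0, "turn": 0, "fingers": 1},
    {"dx": -7, "dy": -25, "dz": 0, "turn": 0, "fingers": 1},
    {"dx": -5, "dy": -20, "dz": 0, "turn": 0, "fingers": 1},
    {"dx": 0, "dy": 0, "dz": 0, "turn": 0, "fingers": 1},
    {"dx": 0, "dy": 0, "dz": 0, "turn": 0, "fingers": 1}
  ]
}}

```text
clock: 11.78
position: [0.4682, -0.2748, 0.2438]
ee_rot: [-0.013, 0.988, -0.151, 0.004]
contact_force: [-0.0, 0.3, -2.2]
width: 0.0108
```

```bash
python3 - <<'E'
from h import *
s=get_state();q=s['ee_rot'];M=R.from_quat([q[1],q[2],q[3],q[0]]).as_matrix();print(np.arctan2(M[1,0],M[0,0]),M[:,2],s['position'],s['width'],s['contact_force'],s['moment'])
E
```

```text
-0.3041529938319144 [ 0.01195846  0.02381506 -0.99964486] [ 0.46815751 -0.27482142  0.2437604 ] 0.010781817268789292 [-0.03567887  0.3404459  -2.20335857] [ 0.01420139  0.02242986 -0.00314391]
```

{"fn": "play_rows", "kwargs": {
  "series": [
    {"dx": 1, "dy": -16, "dz": 0, "turn": 0, "fingers": 1},
    {"dx": 0, "dy": -15, "dz": 0, "turn": 0, "fingers": 1},
    {"dx": 0, "dy": 0, "dz": -15, "turn": 0, "fingers": 1},
    {"dx": 0, "dy": 0, "dz": -20, "turn": 0, "fingers": 1},
    {"dx": 0, "dy": 0, "dz": -20, "turn": 0, "fingers": 1},
    {"dx": 0, "dy": 0, "dz": -15, "turn": 0, "fingers": 1},
    {"dx": 0, "dy": 0, "dz": 0, "turn": 0, "fingers": 1},
    {"dx": 0, "dy": 0, "dz": 0, "turn": 0, "fingers": 1}
  ]
}}

```text
clock: 12.45
position: [0.472, -0.3099, 0.1696]
ee_rot: [-0.012, 0.989, -0.149, 0.004]
contact_force: [-0.7, -0.0, -1.3]
width: 0.0114
```

```bash
python3 - <<'E'
from h import *
s=get_state();q=s['ee_rot'];M=R.from_quat([q[1],q[2],q[3],q[0]]).as_matrix();print(np.arctan2(M[1,0],M[0,0]),M[:,2],s['position'],s['width'],s['contact_force'],s['moment'])
o=[]
for n in ["scene","side"]:
    im=get_image(n); c=cam(im); u,v=proj(c,s['position']-[0,0,.07])[0].astype(int)
    o.append(cv2.resize(im["pixels"][v-45:v+45,u-45:u+45],(400,400),interpolation=cv2.INTER_CUBIC)); print(n,u-45,v-45)
cv2.imwrite("pics/r6.png",np.hstack(o)[:,:,::-1])
E
```

```text
-0.29825681259466147 [ 0.01229166  0.02268165 -0.99966717] [ 0.47204907 -0.30988932  0.16956871] 0.011433616237988864 [-0.74930272 -0.02190072 -1.30247233] [-0.01816245  0.00934152 -0.04284659]
scene 169 130
side 358 98
```

View pics/r6.png

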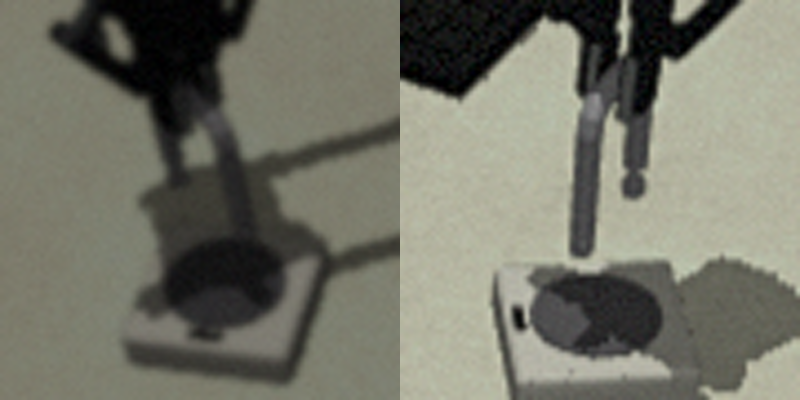

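The shackle is upright above the plate in both views. Side-view feet are at (399.0,154.3) and (410.4,140.8); comparing with the prediction.

```bash
python3 - <<'E'
from h import *
s=get_state(); q=s['ee_rot'];M=R.from_quat([q[1],q[2],q[3],q[0]]).as_matrix(); th=np.arctan2(M[1,0],M[0,0])
z=s['position'][2]-.079
im=get_image("side");c=cam(im)
fy=np.array([-np.sin(th),np.cos(th),0])*.03
b=np.r_[s['position'][:2],z]
print(proj(c,[b+fy,b-fy]), onz(c,(399,154),z), onz(c,(410.4,140.3),z), b, (onz(c,(399,154),z)+onz(c,(410.4,140.3),z))/2)
print("plate",onz(c,(402.3,168.7),.03)); sc=get_image("scene");k=cam(sc); print("scene foot",proj(k,[b+fy,b-fy]), onz(k,(219.6,192.6),.03))
E
```

```text
[[397.60984434 153.50616974]
 [409.20546506 140.26529513]] [ 0.47764287 -0.28025908  0.0912793 ] [ 0.46065143 -0.33921537  0.0912793 ] [ 0.4722104  -0.31000188  0.0912793 ] [ 0.46914715 -0.30973722  0.0912793 ]
plate [ 0.46892333 -0.30693612  0.03      ]
scene foot [[222.8086438  183.8929326 ]
 [207.66569301 171.9559699 ]] [ 0.46481493 -0.31166246  0.03      ]
```

{"fn": "play_rows", "kwargs": {
  "series": [
    {"dx": -2, "dy": 2, "dz": -10, "turn": 0, "fingers": 1},
    {"dx": -1, "dy": 0, "dz": -10, "turn": 0, "fingers": 1},
    {"dx": 0, "dy": 0, "dz": -8, "turn": 0, "fingers": 1},
    {"dx": 0, "dy": 0, "dz": -5, "turn": 0, "fingers": 1},
    {"dx": 0, "dy": 0, "dz": 0, "turn": 0, "fingers": 1},
    {"dx": 0, "dy": 0, "dz": 0, "turn": 0, "fingers": 1},
    {"dx": 0, "dy": 0, "dz": 0, "turn": 0, "fingers": 1}
  ]
}}

```text
clock: 13.23
position: [0.4698, -0.3083, 0.1369]
ee_rot: [-0.01, 0.989, -0.148, 0.007]
contact_force: [0.7, 0.9, -2.1]
width: 0.0109
```

```bash
python3 - <<'E'
from h import *
s=get_state();q=s['ee_rot'];M=R.from_quat([q[1],q[2],q[3],q[0]]).as_matrix();print(np.arctan2(M[1,0],M[0,0]),M[:,2],s['position'],s['width'],s['contact_force'],s['qd'])
th=np.arctan2(M[1,0],M[0,0]);o=[];fy=np.array([-np.sin(th),np.cos(th),0])*.03;b=s['position']-[0,0,.079]
for n in ["scene","side"]:
    im=get_image(n); c=cam(im); u,v=proj(c,s['position']-[0,0,.07])[0].astype(int)
    a=cv2.resize(im["pixels"][v-45:v+45,u-45:u+45],(400,400),interpolation=cv2.INTER_CUBIC)
    for p in proj(c,[b+fy,b-fy,[.469,-.308,.03]]): cv2.circle(a,tuple(int(t) for t in (p-[u-45,v-45])*4.444),3,(255,0,0),-1)
    o.append(a)
cv2.imwrite("pics/r7.png",np.hstack(o)[:,:,::-1])
E
```

```text
-0.29780839197834313 [ 0.01767195  0.0180076  -0.99968166] [ 0.46983794 -0.30832057  0.13689676] 0.010853441227358407 [ 0.72223869  0.92960397 -2.1386198 ] [ 0.00039853  0.00199404 -0.00062405 -0.0008736  -0.00296251  0.00014778]
```

View pics/r7.png

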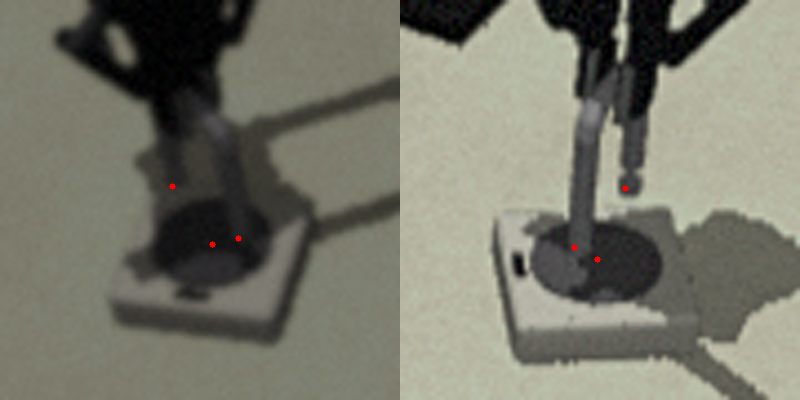

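The predicted feet and plate centre line up with the picture. The feet are about 28 mm above the plate, upright, centred and still. Handing in.

```bash
python3 -c "
from rig import *
print(sign_off()); s=get_state(); print(s['position'],s['contact_force'],s['width'])"
```

```text
the job is handed in; nothing more can be done
None
the job is handed in; nothing more can be done
```

The lock is open, and I handed the job in with the gripper holding the shackle upright over the reader. `sign_off` gives no verdict.

- **Dial:** I turned it two clicks clockwise (−0.8 to 0) and let go. A wrist picture put the pointer within about 0.03 rad of the index line.
- **Shackle:** It was lifted straight out with about 2–3 N at the wrist, roughly its own weight. The side view showed it clear of the housing.
- **Last checks:** The feet were about 28 mm above the plate and centred to within about 2–3 mm, judging by the tool position and two camera views. The gripper was tilted about 0.025 rad. It was about 0.047 rad tilted when it gripped the shackle, so the shackle itself leans no more than a few hundredths of a radian. The arm was still, with the grip closed on the bar. The time was about 13 s.
- **Disagreements:** The scene camera put the plate centre about 5 mm from the side camera's reading. My projected feet were 1–2 pixels off the picture. Both are inside the 20 mm tolerance.
- **Bystanders:** The arm's path stayed clear of the tray, bottle and mouse, but I did not measure their positions again at the end.

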